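# Uncover the wide tube port of a bench reader

## Robot

A 6-joint arm with a two-finger parallel gripper is mounted at the origin on the work surface. World frame = base frame: x ahead of the robot, y to its left, z up, the work surface at z = 0. Lengths are in m, angles in degrees, forces in N, time in s.
With the tool pointing down it reaches from about 0.4 to 0.825 m from the base axis. Payload 7 kg.
Tool frame: the origin (TCP) lies between the finger pads; the fingertips stand 19 mm ahead of it and the grasp point (between the pads) is the TCP; z points along the fingers, y is the line along which they close (so a half turn about z gives the same grasp; the last joint's range is limited). The gripper opens to 88 mm and grips with 3 to 60 N. Pads are 19 mm wide; open, the fingers measure 130 mm over their backs; the gripper's body (78 mm by 193 mm) begins 47 mm behind the grasp point.
Start: joints at [82.741, 20.546, 0.682, 0, -70.136, -16.507], TCP at [0.272, 0.618, 0.213] pointing down, gripper open.
Joint ranges: [-176.03, 176.03], [-82.01, 121.73], [-58.28, 71.71], [-173.87, 95.51], [-174.79, -0.11], [-173.66, 173.66]. Speed limits (degrees/s): [136.94, 136.94, 172.46, 180, 180, 180].

## Interface

Orientations are given as [roll, pitch, yaw] about the fixed x, y, z axes, in that order (R = Rz(yaw) Ry(pitch) Rx(roll)).
In Python, from plant import get_obs, snapshot, close_job, spot_in, spot_point gives the robot as it stands.
- The arm moves only by the tool play_rows, never from a script. Its argument "plan" is a list of rows, each a list of 6 numbers: the shift along the tool's x, y, z in cm, then the turn, a rotation vector about the tool's x, y, z in degrees. A call has 1 to 20 rows; each row shifts and turns the commanded pose from where the row before left it, along the tool's axes as they then stand; what a row does not reach is not made up. A row lasts 1/12 s, in which the tool goes at most 41.7 mm and 7.16 degrees, less where a joint would pass 70% of its speed; a pose out of reach is approached as far as the arm can. A call is refused whole if a number of a shift passes 4.17 or a number of a turn 7.16, either way. A call with a gripper value outside its range is refused whole. "grip" is the finger opening in cm, from 0 to 8.76, set as the call begins (left out, the last holds). The fingers move at their own pace and stop on an object; the grip force is fixed at half the most. Time passes only in rows, so rows that do not move let the fingers close. It gives the time, the measured TCP pose, the force, the opening and the grip force at its end, in the units of the state.
- get_obs(): the state, without advancing time (a new reading comes with each control period).
- snapshot(name): name is "scene" or "top" or "wrist"; returns a dict with "frame" (420x560x3 uint8, red, green, blue), "fx", "fy", "cx", "cy" (pixels), "k1" (the pictures are not rectified: a ray, as slopes to the right and down, at radius r is drawn at 1 + k1 r^2 times it, then the intrinsics apply), "position" and "attitude" of the camera in the world. Camera axes: x right, y down, z forward; pixel columns grow to the right and rows downward; lengths in m; the calibration is good to about 2 mm. A picture is of the moment at which its call begins. There is no depth.
- close_job(): hands the job in; it is judged then, once.
Trained networks look in the newest picture that a camera, given by its name, has taken for a name from the list of things; names that differ only in an ending like _2 or _b are one class to them, and where a whole thing is asked for, a point or a joint stands for the part that bears it (a point fixed in the world has none). Each returns a list of dicts, best first, with "score" (0 to 1); they miss things now and then, are a little off and sometimes report something else, mostly with a low value. They report only what shows in the picture. A call takes as long as a camera call. They do not tell look-alikes from the thing itself.
- spot_in(camera, thing): "position" ([x, y, z] in m, in world coordinates, good to about 4 mm: the middle of the surface that is visible of it).
- spot_point(camera, thing): "position" ([x, y, z] in m, in world coordinates, good to about 4 mm: a listed point, or the origin of a listed thing).
The state is a dict: "clock": time; "joint_pos": joint angles; "qvel": joint speeds; "tau": joint torques, N m; "tool_pos": TCP position; "orientation": TCP orientation; "force": force on the tool from outside, world axes, zero at the start; "moment": the same for the moment, N m; "opening": finger opening in m; "gripper_force": force on a finger pad.
Only numpy, scipy, OpenCV 4.12 (cv2) and the standard library are available. Lean on these libraries where they do the work, as an engineer would, in place of code of your own. Each camera call takes 0.05 s, during which the arm holds its last target. There are 200 camera calls.

## Task

Two grey tube readers stand on the lab bench, each with a port in its top under a flat metal cover that swivels on one screw. The large tubes are to be read next: swing the cover of the reader with the larger round cover about a quarter turn counter-clockwise (seen from above), so that its port stands open, and let go of it. Leave the other reader's smaller cover shut.

Things in the scene. Friction and masses are not known exactly. Their poses are not given: they have to be found in the camera images.
- wide_cover (a joint): swivel angle (rad) of the larger cover about its upright pivot screw: 0 = shut against its stop, growing counter-clockwise seen from above, other stop at 1.75; starts at 0 to 0.12; port fully in view from about 0.7. Light friction (under 1 N at the knob), stays where left. Plain aluminium, 4 mm thick, 2 mm above the reader's top: a disc 52 mm across over the 36 mm port, on a 22 mm wide arm.
- wide_cover_knob (a point): centre of the top face of the upright black round knob on the larger cover, at the disc's centre: 16 mm in diameter, standing 32 mm above the cover plate, 65 mm from the pivot screw; moves with the cover. Its top is 108 mm above the bench.
- wide_cover_pivot (a point): pivot screw of the larger cover (head 14 mm wide, 3 mm high): point on its axis level with the plate's upper face, 76 mm above the bench. x axis: to the port's centre, 65 mm away; y: where the arm points after a quarter turn; z up. Fixed to its reader, a grey box 190 (x) by 140 by 70 mm fixed to the bench, centred 20 mm from the screw towards the port. Place, yaw and left or right vary.
- narrow_cover_knob (a point): the bystander: centre of the top face of the knob (12 mm in diameter, top 108 mm above the bench) on the smaller cover (disc 30 mm across) of the other reader, which has the same box, height and 65 mm arm. It must stay where it is.
Things that resemble listed ones, but are neither listed nor needed, are in the scene too. Leave any pink or purple look-alike of the part that bears wide_cover alone.

How it is judged (in metres and radians):
At the end, for the whole second after the job is handed in: The larger cover is swung at least 1.2 rad (about 70 degrees) from its closed stop and is at rest (under 0.1 rad/s), with its port open; the smaller cover's knob is within 15 mm of where it began (value of joint wide_cover above 1.2 rad and velocity of joint wide_cover between -0.1 and 0.1 rad/s and distance of narrow_cover_knob from where it was at the start of the episode below 0.015 m); the robot touches nothing.
It fails at once if the other reader's smaller cover is swivelled (its knob moves more than 15 mm) (distance of narrow_cover_knob from where it was at the start of the episode above 0.015 m).
It also fails if it takes over 32 s, if anything falls off the work surface, if the arm or the gripper's body presses on something with over 40 N, if the wrist force passes 120 N, or if a joint passes its speed limit or range.

## Working session

There is one attempt and no reset: what is moved stays moved. The work goes in short steps, Python scripts to look and compute and a tool call to move; the robot and the scene stay as the last step left them, time stands still between calls to the robot, and variables do not carry over. Pictures are saved under pics/ and viewed, at most 10 in all, crops included, and the job is handed in when it is done.

Besides the shell and the picture viewer there is one more tool, called after ">>>" as name([rows], argument=value, ...), one row to a line, values as JSON. play_rows: Moves the arm, as the interface text tells. Its arguments: {"type":"object","properties":{"plan":{"type":"array","items":{"type":"array","items":{"type":"number"}}},"grip":{"type":"number"}},"required":["plan"]}

```bash
mkdir -p pics
cat > h.py <<'E'
import numpy as np,cv2
from plant import *
def save(n,f): cv2.imwrite('pics/'+f,n['frame'][:,:,::-1])
def px(s,p):
    a=np.array(s['attitude'],float)
    from scipy.spatial.transform import Rotation as R
    M=a if a.shape==(3,3) else R.from_euler('xyz',a,degrees=True).as_matrix()
    q=M.T@(np.array(p)-s['position']); u=q[:2]/q[2]; u=u*(1+s['k1']*(u@u))
    return [round(float(s['fx']*u[0]+s['cx'])),round(float(s['fy']*u[1]+s['cy']))]
E
python3 - <<'E'
from h import *
for c in ['top','scene']:
    s=snapshot(c); save(s,c+'1.png')
    print(c,s['position'],s['attitude'],s['fx'],s['k1'])
    for t in ['wide_cover_knob','wide_cover_pivot','narrow_cover_knob']:
        for d in spot_point(c,t): print(t,np.round(d['position'],3),round(d['score'],2),px(s,d['position']))
    for d in spot_in(c,'wide_cover'): print('cover',np.round(d['position'],3),round(d['score'],2),px(s,d['position']))
print(get_obs())
E
```

```text
top [0.26394709 0.11783206 1.05357781] [-168.00190271   -0.34173215  -90.6170719 ] 388.7957046667928 -0.11282652493511298
wide_cover_knob [0.351 0.464 0.11 ] 0.98 [137, 258]
wide_cover_knob [0.358 0.139 0.107] 0.65 [269, 255]
wide_cover_knob [ 0.333 -0.169  0.107] 0.63 [395, 263]
wide_cover_knob [0.64  0.172 0.106] 0.55 [256, 146]
wide_cover_pivot [0.307 0.101 0.073] 0.96 [285, 276]
wide_cover_pivot [ 0.273 -0.196  0.076] 0.78 [403, 288]
wide_cover_pivot [0.294 0.433 0.075] 0.76 [153, 282]
wide_cover_pivot [0.578 0.144 0.078] 0.58 [267, 172]
narrow_cover_knob [ 0.612 -0.19   0.104] 0.5 [395, 156]
cover [0.625 0.164 0.076] 0.92 [260, 155]
cover [0.342 0.452 0.078] 0.91 [146, 263]
cover [0.35  0.128 0.074] 0.58 [274, 259]
scene [ 0.98721293 -0.09870373  1.04905726] [-150.04506625    0.27779329   65.54910666] 534.0890466847353 -0.09803684554347651
wide_cover_knob [0.636 0.176 0.105] 0.87 [336, 258]
wide_cover_knob [0.349 0.459 0.11 ] 0.81 [387, 106]
wide_cover_knob [0.365 0.138 0.105] 0.68 [261, 160]
wide_cover_pivot [ 0.27  -0.196  0.076] 0.94 [104, 188]
wide_cover_pivot [0.292 0.432 0
[... 328 characters left out ...]
75  0.075] 0.62 [121, 207]
{'clock': 0.5, 'joint_pos': array([ 8.27389228e+01,  2.05501277e+01,  6.78547879e-01, -6.65718585e-04,
       -7.01362824e+01, -1.65078180e+01]), 'qvel': array([ 0.01136344, -0.18347235,  0.07612444,  0.04642745, -0.045078  ,
        0.04986886]), 'tau': array([ 6.37691592e-04, -5.81800675e+01,  2.93067706e+01,  6.99702859e+00,
        1.18115632e-02, -3.48345156e-05]), 'tool_pos': array([0.27204747, 0.61768821, 0.21279064]), 'orientation': array([ 1.79992284e+02, -1.63373398e-03, -2.37691214e+01]), 'force': array([-1.18798491, -0.05623247, -0.57003681]), 'moment': array([ 0.00448477,  0.00167114, -0.02829439]), 'gripper_force': 0.0, 'opening': 0.08738903152277573}
```

View pics/top1.png

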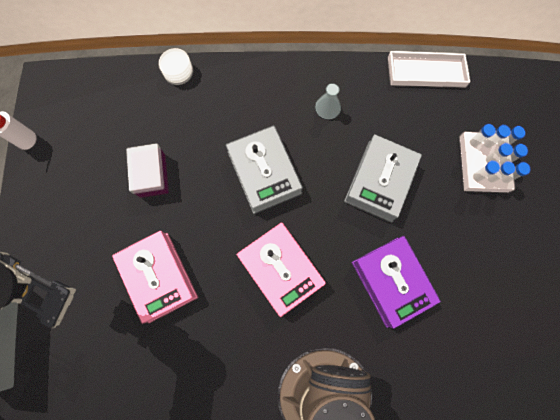

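View pics/scene1.png

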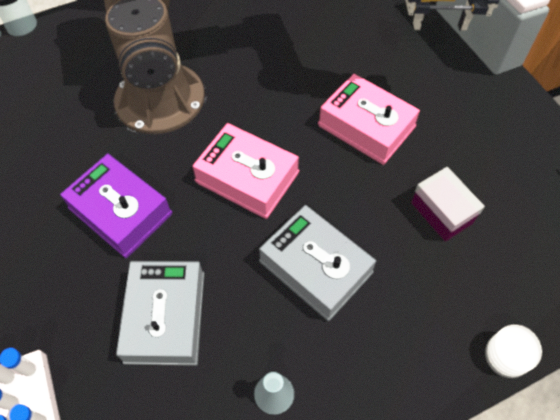

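The top view shows four resembling covers on readers besides the narrow one. Candidates (top-view pixels):
- Grey wide disc, (256,146)
- Grey narrow cover, (395,156)
- Pink, (137,258)
- Pink, (269,255)
- Purple, (395,263)

I choose the grey one at (256,146). Its knob is at about (0.638, 0.174, 0.106) and its pivot at (0.577, 0.146, 0.075). They are 67 mm apart, which fits. I'll check the choice in a crop next.

Run:
```python
import cv2
a=cv2.imread('pics/top1.png')[110:220,220:430]
cv2.imwrite('pics/crop1.png',cv2.resize(a,None,fx=3.5,fy=3.5,interpolation=2))
```

```text
(no output)
```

View pics/crop1.png

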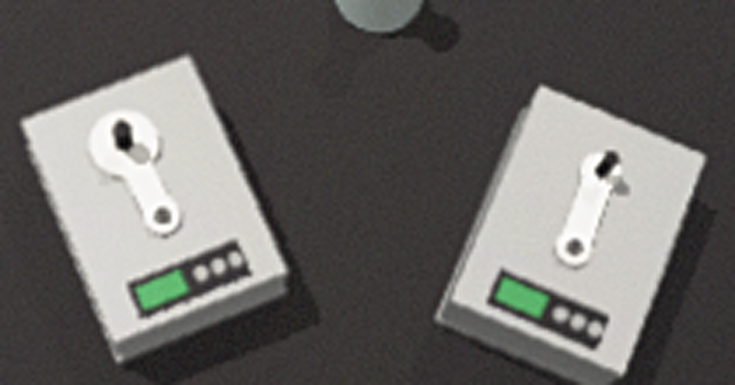

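The crop shows two grey readers. The left one has the clearly larger disc, with its knob at crop (122,135), and the right one has the small disc at crop (603,165). The left reader is the target, so I'll move above it.

>>> play_rows([
  [1.6,0.8,0,0,0,0],
  [3.2,1.6,0,0,0,0],
  [3.2,1.6,0,0,0,0],
  [3.2,1.6,0,0,0,0],
  [3.2,1.6,0,0,0,0],
  [3.2,1.6,0,0,0,0],
  [3.2,1.6,0,0,0,0],
  [3.2,1.6,0,0,0,0],
  [3.2,1.6,0,0,0,0],
  [3.2,1.6,0,0,0,0],
  [3.2,1.6,0,0,0,0],
  [3.2,1.6,0,0,0,0],
  [3.2,1.6,0,0,0,0],
  [3.2,1.6,0,0,0,0],
  [3.2,1.6,0,0,0,0],
  [3.2,1.6,0,0,0,0],
  [1.6,0.8,0,0,0,0],
  [0,0,0,0,0,0],
], grip=5)

```text
clock: 2.0
tool_pos: [0.6392, 0.1732, 0.2124]
orientation: [179.9, -0.0, -24.0]
force: [0.5, 0.3, 0.8]
opening: 0.0498
gripper_force: 0.0
```

>>> play_rows([
  [0,0,0,0,0,-3.5],
  [0,0,0,0,0,-6.5],
  [0,0,0,0,0,-6.5],
  [0,0,0,0,0,-6.5],
  [0,0,0,0,0,-6.5],
  [0,0,0,0,0,-6],
  [0,0,0,0,0,-3.5],
  [0,0,0,0,0,0],
  [0,0,0,0,0,0],
])

```text
clock: 2.75
tool_pos: [0.6372, 0.1771, 0.213]
orientation: [-180.0, -0.0, 15.1]
force: [0.0, -1.1, 0.1]
opening: 0.0499
gripper_force: 0.0
```

Run:
```python
from h import *
s=snapshot('wrist'); save(s,'w1.png')
for t in ['wide_cover_knob','wide_cover_pivot']:
    for d in spot_point('wrist',t): print(t,np.round(d['position'],3),round(d['score'],2),px(s,d['position']))
o=get_obs(); print(o['clock'],o['tool_pos'],o['orientation'],o['joint_pos'],o['opening'])
```

```text
wide_cover_knob [0.64  0.178 0.11 ] 0.74 [282, 198]
wide_cover_pivot [0.582 0.148 0.081] 0.95 [297, 255]
2.9 [0.63732408 0.17714094 0.21293288] [-1.7999493e+02 -5.3073296e-03  1.5139104e+01] [ 3.23861867e+01  1.92808988e+01 -1.16843563e+00 -3.48812394e-03
 -6.95440938e+01  7.27541365e+01] 0.05025072509512179
```

View pics/w1.png

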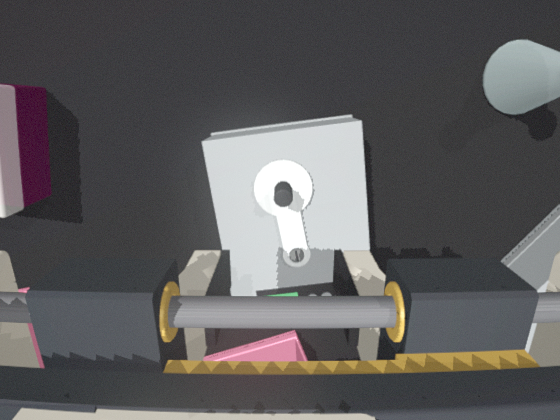

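The wrist view confirms the target. The knob is at (283,193) and the screw at (297,255), with the TCP within 2 mm of the knob. I'll lower the fingers astride the knob, narrow them, and sweep the arc.

>>> play_rows([
  [0,0,0.6,0,0,0],
  [0,0,1.5,0,0,0],
  [0,0,1.5,0,0,0],
  [0,0,1.5,0,0,0],
  [0,0,1.5,0,0,0],
  [0,0,1.5,0,0,0],
  [0,0,1.5,0,0,0],
  [0,0,0.8,0,0,0],
  [0,0,0.3,0,0,0],
  [0,0,0,0,0,0],
  [0,0,0,0,0,0],
])

```text
clock: 3.82
tool_pos: [0.6378, 0.1772, 0.1064]
orientation: [180.0, -0.0, 15.2]
force: [-0.1, -0.8, 1.3]
opening: 0.0499
gripper_force: 0.0
```

>>> play_rows([
  [0,0,0,0,0,0],
  [0,0,0,0,0,0],
  [0,0,0,0,0,0],
  [0,0,0,0,0,0],
], grip=3.4)

```text
clock: 4.15
tool_pos: [0.6376, 0.1772, 0.1064]
orientation: [-180.0, -0.0, 15.2]
force: [0.0, 0.5, -0.9]
opening: 0.0349
gripper_force: 0.0
```

>>> play_rows([
  [-0.09,-0.36,0,0,0,-3.2],
  [-0.18,-0.71,0,0,0,-6.5],
  [-0.18,-0.71,0,0,0,-6.5],
  [-0.18,-0.71,0,0,0,-6.5],
  [-0.18,-0.71,0,0,0,-6.5],
  [-0.18,-0.71,0,0,0,-6.5],
  [-0.18,-0.71,0,0,0,-6.5],
  [-0.18,-0.71,0,0,0,-6.5],
  [0,0,0,0,0,0],
])

```text
clock: 4.9
tool_pos: [0.5953, 0.2114, 0.1062]
orientation: [-180.0, -0.0, 64.3]
force: [-0.1, -0.8, -0.2]
opening: 0.0342
gripper_force: 0.0
```

>>> play_rows([
  [-0.09,-0.36,0,0,0,-3.2],
  [-0.18,-0.71,0,0,0,-6.5],
  [-0.18,-0.71,0,0,0,-6.5],
  [-0.18,-0.71,0,0,0,-6.5],
  [-0.18,-0.71,0,0,0,-6.5],
  [-0.18,-0.71,0,0,0,-6.5],
  [-0.09,-0.36,0,0,0,-3.2],
  [-0.06,-0.24,0,0,0,-2],
  [0,0,0,0,0,0],
  [0,0,0,0,0,0],
])

```text
clock: 5.73
tool_pos: [0.5513, 0.2064, 0.1062]
orientation: [180.0, -0.0, 104.6]
force: [0.8, -0.4, 0.2]
opening: 0.034
gripper_force: 0.0
```

Run:
```python
from h import *
for c in ['wrist','scene']:
    s=snapshot(c); save(s,c+'2.png')
    for t in ['wide_cover_knob','wide_cover_pivot']:
        for d in spot_point(c,t): print(c,t,np.round(d['position'],3),round(d['score'],2),px(s,d['position']))
o=get_obs(); print(o['clock'],o['tool_pos'],o['orientation'],o['joint_pos'],o['force'])
```

```text
wrist wide_cover_pivot [0.583 0.149 0.077] 0.86 [304, 324]
scene wide_cover_knob [0.641 0.174 0.108] 0.92 [336, 260]
scene wide_cover_knob [0.351 0.459 0.109] 0.85 [388, 107]
scene wide_cover_knob [0.363 0.136 0.108] 0.83 [260, 159]
scene wide_cover_knob [ 0.332 -0.167  0.107] 0.56 [121, 198]
scene wide_cover_pivot [0.313 0.096 0.073] 0.92 [236, 157]
scene wide_cover_pivot [ 0.274 -0.196  0.076] 0.72 [105, 190]
scene wide_cover_pivot [0.639 0.18  0.108] 0.15 [338, 258]
6.0333 [0.55105791 0.20645025 0.10578952] [-1.79997367e+02  3.52020193e-03  1.04780873e+02] [ 3.95618299e+01  1.76809253e+01 -1.86192566e+01  2.59608758e-03
 -5.37036843e+01  1.55217506e+02] [ 0.21644691 -0.40083569  0.36260019]
```

View pics/scene2.png

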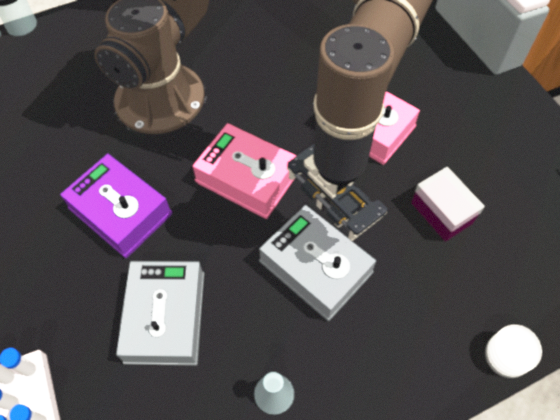

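The scene view shows the cover still shut, with its knob at (337,262), so the fingers did not carry it. I'll compare where the gripper really is with the reported TCP.

Run:
```python
from h import *
o=get_obs();p=o['tool_pos']
for c in ['scene','top']:
    s=snapshot(c); save(s,c+'3.png')
    print(c,'tcp',px(s,p),'tip',px(s,p-[0,0,.019]),'tcp+5cm',px(s,p+[0,0,.05]),'knob',px(s,[.639,.176,.108]))
a=cv2.imread('pics/scene3.png')[170:310,250:400]; a=cv2.resize(a,(600,560),interpolation=2)
cv2.imwrite('pics/c3.png',a)
print(spot_point('top','wide_cover_knob'))
```

```text
scene tcp [329, 217] tip [329, 222] tcp+5cm [331, 205] knob [336, 258]
top tcp [242, 179] tip [243, 181] tcp+5cm [241, 173] knob [255, 146]
[{'position': [0.6385, 0.1688, 0.1048], 'score': 0.87}, {'position': [0.3637, 0.138, 0.1068], 'score': 0.62}, {'position': [0.3343, -0.168, 0.1071], 'score': 0.57}]
```

View pics/c3.png

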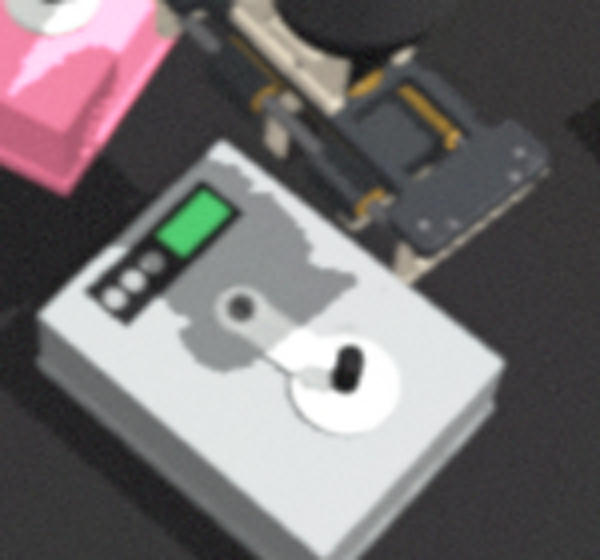

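View pics/wrist2.png

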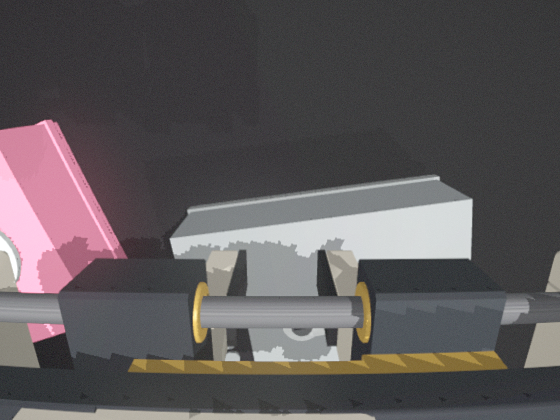

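Run:
```python
from h import *
from scipy.spatial.transform import Rotation as R
o=get_obs();p=o['tool_pos'];M=R.from_euler('xyz',o['orientation'],degrees=True).as_matrix()
for c in ['wrist','scene']:
    s=snapshot(c); print(c,'cam in tool',M.T@(np.array(s['position'])-p), s['attitude'], s['fx'])
    for z in (-.05,-.02,0,.019):
        print(z,[px(s,p+M@np.array([x,y,z])) for x in(-.0095,.0095) for y in (-.017,.017)])
    print('knob',px(s,[.639,.174,.108]),'pivot',px(s,[.578,.147,.076]))
```

```text
wrist cam in tool [ 0.08079671  0.00093777 -0.17230973] [1.62770261e+02 2.26785200e-02 1.48037058e+01] 358.4899916683765
-0.05 [[237, 330], [321, 330], [235, 288], [323, 288]]
-0.02 [[245, 291], [315, 291], [243, 255], [316, 255]]
0 [[248, 272], [312, 272], [247, 239], [313, 239]]
0.019 [[251, 257], [309, 257], [250, 226], [310, 226]]
knob [413, 342] pivot [297, 325]
scene cam in tool [-0.40654269  0.34370666 -0.94326713] [-150.04506625    0.27779329   65.54910666] 534.0890466847353
-0.05 [[322, 201], [334, 213], [329, 196], [341, 208]]
-0.02 [[321, 209], [332, 221], [328, 204], [339, 215]]
0 [[320, 214], [332, 225], [327, 209], [339, 220]]
0.019 [[320, 218], [331, 230], [327, 213], [338, 225]]
knob [335, 259] pivot [308, 245]
```

Run:
```python
from h import *
a=cv2.imread('pics/scene3.png')[185:255,305:365]; a=cv2.resize(a,(480,560),interpolation=2)
b=cv2.imread('pics/wrist2.png')[220:390,190:370]; b=cv2.resize(b,(320,302),interpolation=2)
o=np.zeros((560,800,3),np.uint8); o[:,:480]=a; o[:302,480:]=b
for q in [(320,218),(331,230),(327,213),(338,225)]: cv2.circle(o,((q[0]-305)*8,(q[1]-185)*8),3,(0,0,255),-1)
for q in [(251,257),(309,257),(250,226),(310,226)]: cv2.circle(o,(480+int((q[0]-190)*1.777),int((q[1]-220)*1.777)),3,(0,0,255),-1)
cv2.imwrite('pics/c4.png',o)
```

```text
(no output)
```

View pics/c4.png

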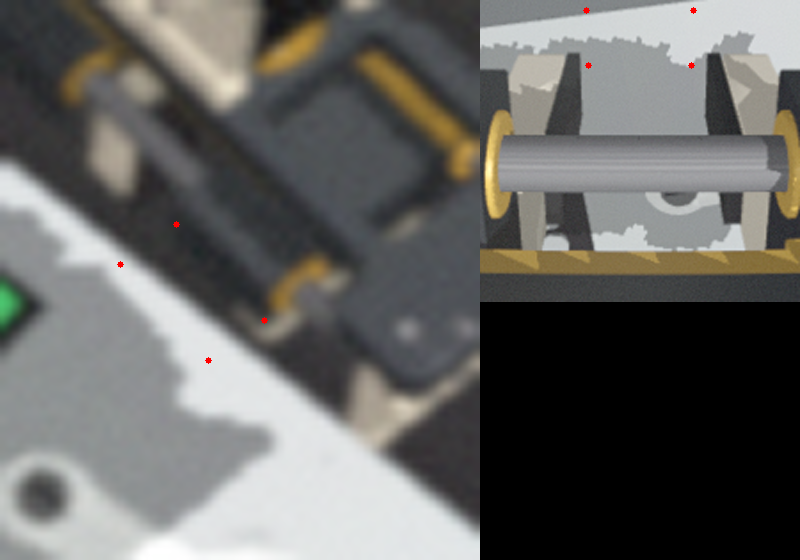

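The overlay shows the fingertips ending about 35 mm short of where the stated 19 mm puts them. They are at roughly z = 0.122, which is above the 0.108 m knob top, so the fingers passed over the knob. I'll go back over the knob and lower further while watching the force.

>>> play_rows([
  [0,0,-1,0,0,0],
  [-0.9,1.3,-1,0,0,0],
  [-1.7,2.6,0,0,0,0],
  [-1.7,2.6,0,0,0,0],
  [-0.9,1.3,0,0,0,3.8],
  [0,0,0,0,0,7],
  [0,0,0,0,0,7],
  [0,0,0,0,0,7],
  [0,0,0,0,0,7],
  [0,0,0,0,0,7],
  [0,0,0,0,0,7],
  [0,0,0,0,0,7],
  [0,0,0,0,0,7],
  [0,0,0,0,0,7],
  [0,0,0,0,0,7],
  [0,0,0,0,0,7],
  [0,0,0,0,0,7],
  [0,0,0,0,0,2],
  [0,0,0,0,0,0],
  [0,0,0,0,0,0],
], grip=5)

```text
clock: 7.95
tool_pos: [0.6397, 0.1762, 0.1265]
orientation: [-180.0, -0.0, 15.1]
force: [-0.4, -0.7, -0.5]
opening: 0.0499
gripper_force: 0.0
```

>>> play_rows([
  [0,0,1,0,0,0],
  [0,0,1,0,0,0],
  [0,0,0.6,0,0,0],
  [0,0,0,0,0,0],
  [0,0,0,0,0,0],
])

```text
clock: 8.37
tool_pos: [0.6391, 0.1758, 0.0988]
orientation: [180.0, 0.1, 15.1]
force: [0.3, -0.4, -0.1]
opening: 0.0499
gripper_force: 0.0
```

Run:
```python
from h import *
from scipy.spatial.transform import Rotation as R
s=snapshot('wrist'); save(s,'w5.png')
o=get_obs();p=o['tool_pos'];M=R.from_euler('xyz',o['orientation'],degrees=True).as_matrix()
print(p,o['orientation'],o['force'],'knob in tool',M.T@(np.array([.639,.175,.108])-p),px(s,[.639,.175,.108]))
for d in spot_point('wrist','wide_cover_knob'): print(d)
```

```text
[0.63955475 0.17598539 0.09945303] [1.79976359e+02 4.25720830e-02 1.50525571e+01] [ 0.94925316 -0.49763888 -0.11058069] knob in tool [-0.00079798  0.00081104 -0.00854604] [284, 265]
```

View pics/w5.png

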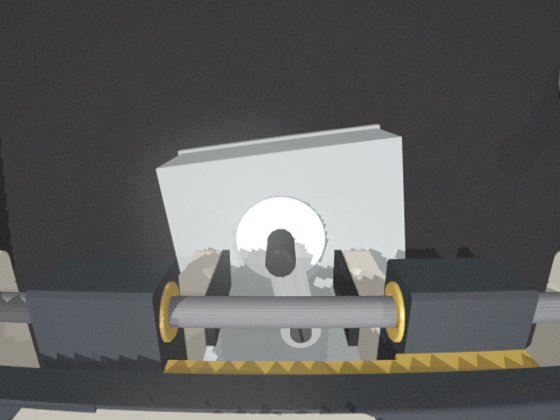

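The wrist view shows the knob, top at (281,263) and base at (280,238), centred between the fingers. The fingertips at row 250 are still about 1 cm above its top. I'll lower 2.5 cm in guarded steps.

>>> play_rows([
  [0,0,0.6,0,0,0],
  [0,0,0.6,0,0,0],
  [0,0,0,0,0,0],
  [0,0,0,0,0,0],
])

```text
clock: 8.8
tool_pos: [0.6393, 0.1759, 0.0872]
orientation: [180.0, 0.1, 15.0]
force: [0.9, 0.2, 0.3]
opening: 0.0499
gripper_force: 0.0
```

>>> play_rows([
  [0,0,0.5,0,0,0],
  [0,0,0.3,0,0,0],
  [0,0,0.3,0,0,0],
  [0,0,0.2,0,0,0],
  [0,0,0,0,0,0],
  [0,0,0,0,0,0],
])

```text
clock: 9.3
tool_pos: [0.6396, 0.1761, 0.0747]
orientation: [180.0, 0.0, 15.0]
force: [0.5, -0.2, 1.3]
opening: 0.0497
gripper_force: 0.0
```

>>> play_rows([
  [0,0,0,0,0,0],
  [0,0,0,0,0,0],
  [0,0,0,0,0,0],
  [0,0,0,0,0,0],
], grip=3.2)

```text
clock: 9.63
tool_pos: [0.6397, 0.1761, 0.075]
orientation: [-180.0, -0.0, 15.0]
force: [-0.0, -0.9, 0.2]
opening: 0.0332
gripper_force: 0.0
```

There was no contact down to 0.075, so the tips really are shorter than stated. I'll sweep the first half and check it.

>>> play_rows([
  [-0.09,-0.36,0,0,0,-3.2],
  [-0.18,-0.71,0,0,0,-6.5],
  [-0.18,-0.71,0,0,0,-6.5],
  [-0.18,-0.71,0,0,0,-6.5],
  [-0.18,-0.71,0,0,0,-6.5],
  [-0.18,-0.71,0,0,0,-6.5],
  [-0.09,-0.36,0,0,0,-3.2],
  [0,0,0,0,0,0],
])

```text
clock: 10.3
tool_pos: [0.6082, 0.2067, 0.0751]
orientation: [-180.0, -0.0, 54.1]
force: [0.2, -0.1, 0.2]
opening: 0.032
gripper_force: 0.0
```

Run:
```python
from h import *
for c in ['wrist','scene','top']:
    s=snapshot(c); save(s,c+'6.png')
    for t in ['wide_cover_knob']:
        for d in spot_point(c,t)+spot_in(c,'wide_cover'): print(c,np.round(d['position'],3),round(d['score'],2))
```

```text
wrist [0.613 0.203 0.112] 0.67
wrist [0.613 0.206 0.077] 0.76
scene [0.365 0.14  0.107] 0.9
scene [ 0.334 -0.167  0.105] 0.85
scene [ 0.33  -0.174  0.074] 0.92
scene [0.361 0.127 0.074] 0.72
scene [0.586 0.151 0.076] 0.52
top [0.36  0.138 0.11 ] 0.87
top [0.615 0.198 0.107] 0.77
top [ 0.335 -0.168  0.106] 0.68
top [0.594 0.173 0.077] 0.81
top [0.353 0.13  0.078] 0.7
top [ 0.315 -0.175  0.071] 0.67
```

The knob is moving with the fingers, now at (0.613, 0.203). I'll finish the sweep, back off the pad slightly, and lift.

>>> play_rows([
  [-0.09,-0.36,0,0,0,-3.2],
  [-0.18,-0.71,0,0,0,-6.5],
  [-0.18,-0.71,0,0,0,-6.5],
  [-0.18,-0.71,0,0,0,-6.5],
  [-0.18,-0.71,0,0,0,-6.5],
  [-0.18,-0.71,0,0,0,-6.5],
  [-0.18,-0.71,0,0,0,-6.5],
  [-0.18,-0.71,0,0,0,-6.5],
  [-0.09,-0.36,0,0,0,-3.2],
  [-0.05,-0.2,0,0,0,-1.5],
  [0,0,0,0,0,0],
  [0,0,0,0,0,0],
])

```text
clock: 11.75
tool_pos: [0.5503, 0.2042, 0.075]
orientation: [180.0, -0.0, 107.3]
force: [-0.1, -1.1, 0.7]
opening: 0.032
gripper_force: 0.0
```

>>> play_rows([
  [0,0,0,0,0,0],
  [0,0,0,0,0,0],
  [0,0,0,0,0,0],
  [0,0,0,0,0,0],
  [0,0,-0.5,0,0,0],
  [0,0,-1.5,0,0,0],
  [0,0,-2,0,0,0],
  [0,0,-2,0,0,0],
  [0,0,-2,0,0,0],
  [0,0,-2,0,0,0],
  [0,0,-1.5,0,0,0],
  [0,0,-0.5,0,0,0],
  [0,0,0,0,0,0],
  [0,0,0,0,0,0],
  [0,0,0,0,0,0],
], grip=5)

```text
clock: 13.0
tool_pos: [0.5495, 0.2039, 0.1937]
orientation: [-179.9, 0.0, 107.3]
force: [0.1, 0.1, -0.5]
opening: 0.0502
gripper_force: 0.0
```

Run:
```python
from h import *
for c in ['wrist','scene','top']:
    s=snapshot(c); save(s,c+'7.png')
    for d in spot_point(c,'wide_cover_knob')+spot_in(c,'wide_cover')+spot_point(c,'narrow_cover_knob'): print(c,np.round(d['position'],3),round(d['score'],2))
```

```text
wrist [0.557 0.21  0.106] 0.89
wrist [0.365 0.136 0.112] 0.88
wrist [0.563 0.203 0.077] 0.77
wrist [0.364 0.136 0.076] 0.75
scene [0.557 0.21  0.108] 0.79
scene [ 0.333 -0.168  0.108] 0.78
scene [0.348 0.459 0.109] 0.7
scene [0.367 0.136 0.106] 0.61
scene [ 0.331 -0.176  0.077] 0.81
scene [0.359 0.125 0.07 ] 0.71
scene [0.353 0.456 0.076] 0.6
scene [ 0.615 -0.192  0.107] 0.79
top [0.364 0.134 0.105] 0.83
top [ 0.332 -0.168  0.107] 0.81
top [ 0.614 -0.19   0.105] 0.47
top [0.35  0.126 0.076] 0.6
top [ 0.314 -0.174  0.072] 0.58
top [ 0.613 -0.19   0.105] 0.75
```

View pics/wrist7.png

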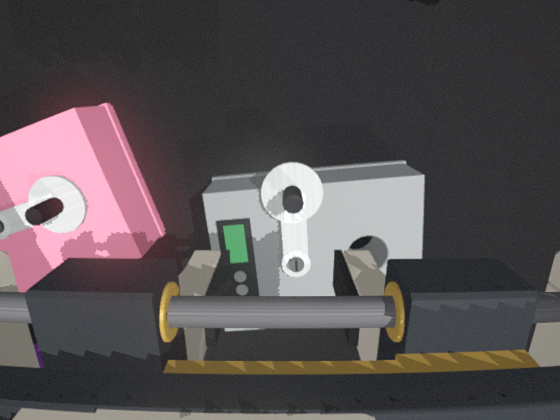

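The wrist view shows the cover swung, with its knob at (292,200), the port open at (368,250), and the fingers clear above. The swing is about 83° (1.45 rad), and the narrow knob hasn't moved. I'll hand the job in.

```bash
python3 -c "
from plant import *
print(close_job())"
```

```text
the job is handed in; nothing more can be done
None
```

I swung the larger cover about 83° (1.45 rad) counter-clockwise, so its port stands open, and let go of it; the smaller cover's knob did not move, and the job was handed in at about 13 s, though the hand-in reported no verdict.

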